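# Lock the hat stand's post and click its hat rest home

### The job

The post of the hat stand is set at the right height, but its orange wing collar is still loose: turn the collar clockwise (seen from above) to its stop so that the post cannot sink, then press the blue domed hat rest onto the white stud on top of the post until it clicks, and keep pressing past the click until it sits fully home on the steel flange. Finish while still holding the rest firmly pressed down with the robot; the post must keep its height and the other things on the shelf must stay where they are.

Things in the scene. Friction and masses are not known exactly. Their poses are not given: they have to be found in the camera images.
- stand: telescopic hat stand, dark steel, its heavy round foot (140 mm across, 18 mm high) does not move on the shelf; origin: centre of the foot's underside; z up along the tube and post. Tube 32 mm across up to the collar, which is from 150 to 174 mm above the shelf.
- collar_top (a point): on the stand's axis, level with the orange wing collar's top (174 mm above the shelf). Collar 24 mm high; two flats 42 mm apart across its y axis, each 36 mm long, to grip from above with the fingers straddling the post; two wings 20 mm wide reach 36 mm out along its x axis. Axes turn with the collar. Beside the tube below it is free air.
- collar (a joint): turn of the wing collar about the vertical, rad; grows clockwise seen from above; 0 loose, stop and fully locked at 1.3; starts between 0 and 0.25. It needs about 0.2 to 0.3 N m and stays where it is left. Loose, the post sinks under about 3 N; locked, it holds about 30 N.
- post (a joint): height of the sliding post, m: 0 is pushed right down, 0.04 the top; it stays where it is left if not pushed. Its start value is the right height.
- seat (a point): centre of the top of the steel flange (34 mm across, 4 mm thick) on the post, on the stand's axis, where the hat rest's underside sits when home; 4 mm above the collar's top when joint post is 0. z points up.
- stud_tip (a point): tip of the white snap stud, 17 mm above seat on the same axis: 8 mm across here, tapering to an 18 mm core with four sprung bulges that are 26 mm across at 8.5 mm above seat. It stands at most 40 mm above the collar's top.
- rest_center (a point): centre (half-way up) of the loose hat rest: blue plastic domed cap, 62 mm across, 34 mm high, straight skirt for the lower 23 mm, dome above; about 55 to 100 g; stands rim down on the shelf.
- rest_rim (a point): centre of the hat rest's underside, 17 mm below rest_center; z points up through the dome. Here a 21 mm bore with a 3 mm snap lip, wider inside. The lip meets the stud's bulges 13 mm above home; pressing takes up to about 7 to 12 N, then the force drops (click) with the rest still 6 to 9 mm off home: it must be pressed on until it stops on the flange.
- dish: bystander: round white ceramic trinket dish, 110 mm across, 28 mm high; origin under its centre
- ball_center (a point): bystander: centre of the cedar ball, 36 mm across, lying in the dish
- watchbox: bystander: matte black watch box 110 x 110 x 65 mm plus a 12 mm shut swing lid with a steel tab; origin under its centre
- clip: bystander: silver metal hair clip 62 mm long, 16 mm wide, 14 mm high, lying on the shelf; origin under its centre
- tray: three-tier stepped clear acrylic jewelry tray, 170 x 220 mm and 102 mm high at its back, fixed; origin under its centre

How it is judged:
On the way, in this order (a step that is already met when the one before it is completed fails the run):
1. the wing collar is turned clockwise to its stop and so locked, while the hat rest is still off the stud (value of joint collar above 1.15 rad and distance between rest_rim and seat above 0.02 m), for 0.2 s.
2. the hat rest is pressed past its click, home on the flange (z of rest_rim in the frame of seat below 0.002 m and distance between rest_rim and seat below 0.004 m and angle between the z axis of rest_rim and the z axis of seat, either way round below 0.12 rad), for 0.2 s.
At the end, for the whole second after the job is handed in: The collar is locked (beyond 1.15 rad of its 1.3), the post is within 5 mm of its starting height, the hat rest is home on the flange (rim within 2 mm of it in height, within 4 mm in all, tilted under 0.12 rad), and the robot still touches the rest and presses it onto the post with more than 4 N (all of step 2 and value of joint collar above 1.15 rad and distance of seat from where it was at the start of the episode below 0.005 m and contact force between rest and post above 4 N and contact force between any of the fingers, the arm and rest above 2 N); the arm keeps its last pose, push and grip.
It fails at once if the post is driven down or pulled up from its set height by more than 6 mm (distance of seat from where it was at the start of the episode above 0.006 m).
It fails at once if the dish or the cedar ball in it is shifted by more than 25 mm (distance of dish from where it was at the start of the episode above 0.025 m or distance between ball_center and dish above 0.06 m).
It fails at once if the watch box is shifted by more than 25 mm (distance of watchbox from where it was at the start of the episode above 0.025 m).
It fails at once if the hair clip is shifted by more than 25 mm (distance of clip from where it was at the start of the episode above 0.025 m).
It also fails if it takes over 51 s, if anything falls off the work surface, if the arm or the gripper's body presses on something with over 40 N, if the wrist force passes 120 N, or if a joint passes its speed limit or range.

### The arm

A 6-joint arm with a two-finger parallel gripper is mounted at the origin on the work surface. World frame = base frame: x ahead of the robot, y to its left, z up, the work surface at z = 0. Lengths are in m, angles in rad, forces in N, time in s.
With the tool pointing down it reaches from about 0.3 to 0.875 m from the base axis. Payload 6.4 kg.
Tool frame: the origin (TCP) lies midway between the tips of the shut fingers; the grasp point (between the pads) lies 19 mm behind it; z points along the fingers, y is the line along which they close (so a half turn about z gives the same grasp; the last joint's range is limited). The gripper opens to 88 mm and grips with 3 to 60 N. Pads are 18 mm wide; open, the fingers measure 123 mm over their backs; the gripper's body (75 mm by 187 mm) begins 45 mm behind the grasp point.
Start: joints at [0.925, 0.181, 1.607, -0, 1.354, -0.206], TCP at [0.245, 0.52, 0.239] pointing down, gripper open.
Joint ranges: [-2.99, 2.99], [-0.89, 2.07], [0.3, 2.58], [-1.14, 4.28], [0, 2.63], [-3.12, 3.12]. Speed limits (rad/s): [2.57, 2.57, 3.01, 3.14, 3.14, 3.14].

### API

Orientations are given as a unit quaternion [w, x, y, z].
In Python, from workcell import env gives the robot as it stands.
- The arm moves only by the tool step_arm, never from a script. Its arguments are lists of equal length, an entry for each row: "offset": the shift along the tool's x, y, z as a fraction of full scale, a list of three; "rotation": the turn, a rotation vector about the tool's x, y, z as a fraction of full scale, a list of three; "gripper": the opening, from 0 (shut) to 1 (fully open). A call has 1 to 10 rows; each row shifts and turns the commanded pose from where the row before left it, along the tool's axes as they then stand; what a row does not reach is not made up. Full scale, the value 1, is 0.025 m for a shift and 8 degrees for a turn. A row lasts 1/8 s, in which the tool goes at most 62.5 mm and 10.7 degrees, less where a joint would pass 70% of its speed; a pose out of reach is approached as far as the arm can. A call with a number of a shift or a turn outside -1 to 1 is refused whole. A call with a gripper value outside its range is refused whole. The fingers move at their own pace and stop on an object; "newtons" is the grip in N (left out, the last holds). Time passes only in rows, so rows that do not move let the fingers close. It gives the time, the measured TCP pose, the force, the opening and the grip force at its end, in the units of the state.
- env.get_obs(): the state, without advancing time (a new reading comes with each control period).
- env.snapshot(name): name is "side" or "top"; returns a dict with "image" (384x512x3 uint8, red, green, blue), "mtx" (3x3 intrinsics, pixels), "k1" (the pictures are not rectified: a ray, as slopes to the right and down, at radius r is drawn at 1 + k1 r^2 times it, then the intrinsics apply), "R" (3x3) and "t" (3): a world point X has camera coordinates R X + t. Camera axes: x right, y down, z forward; pixel columns grow to the right and rows downward; lengths in m; the calibration is good to about 2 mm. A picture is of the moment at which its call begins. There is no depth.
- env.job_done(): hands the job in; it is judged then, once.
Trained networks look in a picture, given as the dict that the camera call returned (one of the last four; its "shot" number tells which), for a name from the list of things; names that differ only in an ending like _2 or _b are one class to them, and where a whole thing is asked for, a point or a joint stands for the part that bears it (a point fixed in the world has none). Each returns a list of dicts, best first, with "score" (0 to 1); they miss things now and then, are a little off and sometimes report something else, mostly with a low value. They report only what shows in the picture. A call takes as long as a camera call.
- env.recognise(picture, thing): "bbox" ([left, top, right, bottom] as shares, 0 to 1, of the picture: columns of its width, rows of its height, round what is visible of it).
- env.cut_out(picture, thing): "pixels" (384x512 bool, what is visible of it) and "bbox" ([left, top, right, bottom] as shares, 0 to 1, of the picture: columns of its width, rows of its height, round what is visible of it).
- env.tip_of(picture, thing): "position" ([row, column] as shares, 0 to 1, of the picture: columns of its width, rows of its height: a listed point, or the origin of a listed thing).
The state is a dict: "time_s": time; "qpos": joint angles; "dq": joint speeds; "joint_efforts": joint torques, N m; "position": TCP position; "orientation": TCP orientation; "contact_force": force on the tool from outside, world axes, zero at the start; "ft_torque": the same for the moment, N m; "grip_width": opening from 0.0 (shut) to 1.0 (fully open); "finger_force": force on a finger pad.
Only numpy, scipy, OpenCV 4.12 (cv2) and the standard library are available. Lean on these libraries where they do the work, as an engineer would, in place of code of your own. Each camera call takes 0.05 s, during which the arm holds its last target. There are 200 camera calls.

## Working session

There is one attempt and no reset: what is moved stays moved. The work goes in short steps, Python scripts to look and compute and a tool call to move; the robot and the scene stay as the last step left them, time stands still between calls to the robot, and variables do not carry over. Pictures are saved under pics/ and viewed, at most 10 in all, crops included, and the job is handed in when it is done.

Besides the shell and the picture viewer there is one more tool, called after "Call:" as a command line: name --argument value ..., lists and objects as JSON in quotes. step_arm: Moves the arm, as the interface text tells. Shift numbers are shares of 0.025 m and turn numbers shares of 8 degrees, none past 1 either way. Its arguments: {"type":"object","properties":{"offset":{"type":"array"},"rotation":{"type":"array"},"gripper":{"type":"array"},"newtons":{"type":"number"}},"required":["offset","rotation","gripper"]}

```bash
mkdir -p pics; cat > h.py <<'E'
import numpy as np, cv2
from workcell import env
from scipy.optimize import least_squares
def ray(p,rc):
    K=p["mtx"];v=np.array([(rc[1]-K[0,2])/K[0,0],(rc[0]-K[1,2])/K[1,1]]);u=v.copy()
    for _ in range(30): u=v/(1+p["k1"]*(u@u))
    R=np.array(p["R"]);t=np.array(p["t"]);d=R.T@np.array([u[0],u[1],1]);return -R.T@t,d/np.linalg.norm(d)
def tri(rs):
    A=sum(np.eye(3)-np.outer(d,d) for c,d in rs);b=sum((np.eye(3)-np.outer(d,d))@c for c,d in rs)
    X=np.linalg.solve(A,b);return X,[np.linalg.norm((np.eye(3)-np.outer(d,d))@(X-c)) for c,d in rs]
def atz(r,z): c,d=r;return c+d*(z-c[2])/d[2]
def proj(p,X):
    x=np.array(p["R"])@X+np.array(p["t"]);u=x[:2]/x[2];u=u*(1+p["k1"]*(u@u));K=p["mtx"];return np.array([u[1]*K[1,1]+K[1,2],u[0]*K[0,0]+K[0,2]])
def tip(p,n):
    r=env.tip_of(p,n);return (np.array(r[0]["position"])*[384,512],r[0]["score"]) if r else (None,0)
E
python3 - <<'E'
from h import *
np.set_printoptions(precision=4,suppress=True)
P={n:env.snapshot(n) for n in("side","top")}
for n,p in P.items():
    cv2.imwrite(f"pics/{n}0.png",p["image"][:,:,::-1]); print(n,-np.array(p["R"]).T@np.array(p["t"]),p["k1"])
for th in["stand","collar_top","seat","stud_tip","rest_center","rest_rim","dish","watchbox","clip","tray"]:
    rs=[]
    for n,p in P.items():
        q,s=tip(p,th)
        if q is not None: rs.append(ray(p,q)); print(th,n,q,round(s,2))
    if len(rs)==2: print("   ",*tri(rs))
print(env.get_obs())
E
```

```text
side [ 0.0369 -0.9405  0.7539] -0.16640122966497956
top [ 0.4496 -0.012   1.0536] -0.02344454511192224
stand side [241.4976 245.4016] 0.96
stand top [229.2864 263.0144] 0.71
    [ 0.4689 -0.0246  0.0125] [np.float64(0.0004406512608355793), np.float64(0.00044065126083555175)]
collar_top side [190.1184 242.8928] 0.64
collar_top top [225.7152 262.4   ] 0.67
    [ 0.4688 -0.0194  0.176 ] [np.float64(0.004445093797622958), np.float64(0.004445093797622987)]
seat side [183.2064 248.7808] 0.56
seat top [222.6816 263.4752] 0.79
    [ 0.4787 -0.0234  0.1963] [np.float64(0.0002623420424485252), np.float64(0.00026234204244862143)]
stud_tip side [176.1024 246.784 ] 0.57
stud_tip top [224.9856 263.424 ] 0.63
    [ 0.4733 -0.0229  0.2182] [np.float64(7.429948319337226e-05), np.float64(7.42994831934856e-05)]
rest_center side [301.9008 289.5872] 0.9
rest_center top [231.7824 370.2784] 0.62
    [ 0.4607 -0.2882  0.012 ] [np.float64(0.0001937116446700738), np.float64(0.0001937116446701646)]
rest_rim side [307.0848 290.2016] 0.73
rest_rim top [233.5104 371.4048] 0.91
    [ 0.4578 -0.2943  0.0014] [np.fl
[... 542 characters left out ...]
p.float64(0.0009791025153442338)]
tray side [175.9872 262.6048] 0.72
tray top [136.5888 127.0784] 0.77
    [0.7038 0.3218 0.0031] [np.float64(0.0027935969666211848), np.float64(0.002793596966621225)]
{'time_s': 1.1, 'qpos': array([ 0.9247,  0.1808,  1.607 ,  0.    ,  1.3538, -0.2063]), 'dq': array([-0.0013, -0.0002,  0.0005, -0.0003, -0.0003, -0.0011]), 'joint_efforts': array([  0.0012, -43.3837, -34.2177,   0.0704,   0.031 ,  -0.    ]), 'position': array([0.2448, 0.5203, 0.2387]), 'orientation': array([-0.    ,  0.2182,  0.9759,  0.    ]), 'contact_force': array([-0.0441, -0.5932,  0.2398]), 'ft_torque': array([0.0303, 0.0163, 0.0057]), 'finger_force': 0.0, 'grip_width': 0.9981086126646163}
```

View pics/side0.png

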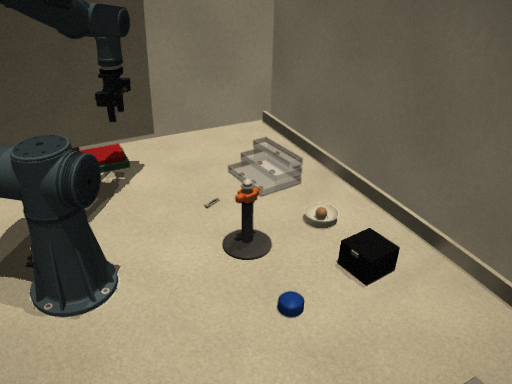

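View pics/top0.png

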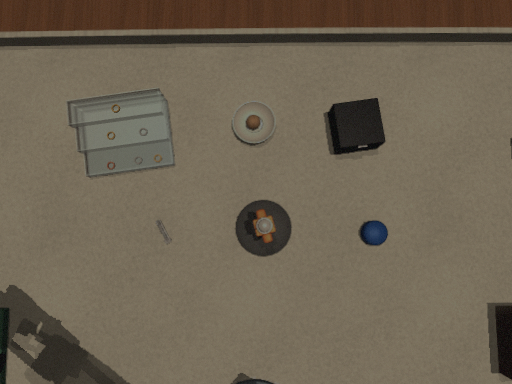

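The side view shows the stand at about col 247, row 240, with the orange collar at row 192 and the rest at (290, 304). In the top view the wings run from about (261, 211) to (268, 242) around the stud, and the rest is at (374, 233). Next I refine these from the masks.

```bash
python3 - <<'E'
from h import *
np.set_printoptions(precision=4,suppress=True)
P={n:env.snapshot(n) for n in("side","top")}
def cen(m):
    ys,xs=np.nonzero(m);return np.array([ys.mean(),xs.mean()])
rr={}
for n,p in P.items():
    hsv=cv2.cvtColor(p["image"],cv2.COLOR_RGB2HSV)
    o=((hsv[...,0]<14)&(hsv[...,1]>170)&(hsv[...,2]>60))
    q,_=tip(p,"collar_top"); yy,xx=np.mgrid[:384,:512]
    o&=(abs(yy-q[0])<40)&(abs(xx-q[1])<40)
    b=(hsv[...,0]>100)&(hsv[...,0]<130)&(hsv[...,1]>150)&(hsv[...,2]>40)
    q,_=tip(p,"rest_center"); b&=(abs(yy-q[0])<30)&(abs(xx-q[1])<30)
    print(n,o.sum(),b.sum(),cen(o),cen(b))
    rr[n]=(ray(p,cen(o)),ray(p,cen(b)))
    if n=="top":
        W=np.array([atz(ray(p,a),0.174)[:2] for a in np.argwhere(o)])
        D=W-W.mean(0);l,v=np.linalg.eigh(D.T@D/len(D));print("collar c",W.mean(0),"wing ang",np.degrees(np.arctan2(*v[::-1,1])),np.sqrt(l),D@v[:,1]@np.ones(1) if 0 else (np.ptp(D@v[:,1]),np.ptp(D@v[:,0])))
        W=np.array([atz(ray(p,a),0.02)[:2] for a in np.argwhere(b)],np.float32);print("rest",cv2.minEnclosingCircle(W))
    s=env.cut_out(p,"stand")
    if s:
        m=s[0]["pixels"].astype(np.uint8);c=max(cv2.findContours(m,0,1)[0],key=len)[:,0,::-1]
        if n=="top":
            W=np.array([atz(ray(p,a),0.018)[:2] for a in c],np.float32);print("foot",cv2.minEnclosingCircle(W),W.mean(0))
print(tri([rr["side"][0],rr["top"][0]]),tri([rr["side"][1],rr["top"][1]]))
# stud tip per-view residuals assuming axis
for th in["stud_tip","seat","rest_rim","rest_center"]:
    q=[tip(P[n],th) for n in P]; print(th,tri([ray(P[n],a[0]) for n,a in zip(P,q)]))
for n,p in P.items():
    q,_=tip(p,"collar_top");r,c=q.astype(int);a=p["image"][r-35:r+35,c-45:c+45,::-1];cv2.imwrite(f"pics/c_{n}.png",cv2.resize(a,None,fx=4,fy=4,interpolation=2))
cv2.imwrite("pics/c.png",np.hstack([cv2.imread(f"pics/c_{n}.png") for n in P]))
E
```

```text
side 221 504 [195.5113 246.6063] [303.6865 290.6528]Traceback (most recent call last):
  File "<stdin>", line 13, in <module>
TypeError: 'NoneType' object is not subscriptable
```

```bash
cat > m.py <<'E'
from h import *
np.set_printoptions(precision=4,suppress=True)
Z={"top":[(225,263),(232,372)],"side":[(193,247),(304,291)]}
def cen(m):
    ys,xs=np.nonzero(m);return np.array([ys.mean(),xs.mean()])
def masks(p,n):
    hsv=cv2.cvtColor(p["image"],cv2.COLOR_RGB2HSV);yy,xx=np.mgrid[:384,:512]
    w=lambda q,k:(abs(yy-q[0])<k)&(abs(xx-q[1])<k)
    o=(hsv[...,0]<14)&(hsv[...,1]>170)&(hsv[...,2]>60)&w(Z[n][0],35)
    b=(hsv[...,0]>100)&(hsv[...,0]<130)&(hsv[...,1]>150)&(hsv[...,2]>40)&w(Z[n][1],30)
    return o,b
def collar(p):
    o,_=masks(p,"top");W=np.array([atz(ray(p,a),0.174)[:2] for a in np.argwhere(o)])
    D=W-W.mean(0);l,v=np.linalg.eigh(D.T@D/len(D));print("collar c",W.mean(0),"wing ang",np.degrees(np.arctan2(v[1,1],v[0,1])),np.ptp(D@v[:,1]),np.ptp(D@v[:,0]))
E
python3 - <<'E'
from m import *
P={n:env.snapshot(n) for n in("side","top")}
rr={}
for n,p in P.items():
    o,b=masks(p,n);print(n,o.sum(),b.sum(),cen(o),cen(b));rr[n]=(ray(p,cen(o)),ray(p,cen(b)))
p=P["top"];collar(p)
W=np.array([atz(ray(p,a),0.02)[:2] for a in np.argwhere(masks(p,"top")[1])],np.float32);print("rest",cv2.minEnclosingCircle(W))
s=env.cut_out(p,"stand")
if s:
    c=max(cv2.findContours(s[0]["pixels"].astype(np.uint8),0,1)[0],key=len)[:,0,::-1]
    W=np.array([atz(ray(p,a),0.018)[:2] for a in c],np.float32);print("foot",cv2.minEnclosingCircle(W))
print(tri([rr["side"][0],rr["top"][0]]),tri([rr["side"][1],rr["top"][1]]))
A=[]
for n,p in P.items():
    r,c=Z[n][0];A.append(cv2.resize(p["image"][r-35:r+35,c-45:c+45,::-1],None,fx=4,fy=4,interpolation=2))
cv2.imwrite("pics/c.png",np.hstack(A))
E
```

```text
side 220 498 [195.45 246.5 ] [303.6526 290.7912]
top 53 288 [224.6792 263.0755] [232.1354 375.5451]
collar c [ 0.4752 -0.0227] wing ang -167.0222566543115 0.0679917608136415 0.02156517149236084
rest ((0.45876115560531616, -0.2963237166404724), 0.029150651767849922)
foot ((0.4728812575340271, -0.025804875418543816), 0.06947584450244904)
(array([ 0.4744, -0.0224,  0.1599]), [np.float64(0.0011849822159260637), np.float64(0.0011849822159260377)]) (array([ 0.4586, -0.2992,  0.0169]), [np.float64(0.000978892430893866), np.float64(0.0009788924308938263)])
```

View pics/c.png

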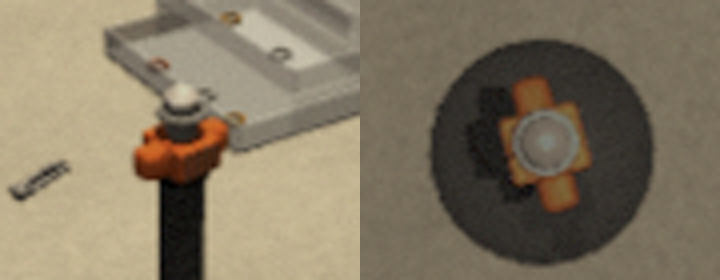

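The crop shows the collar wings at about 13° from world x. The axis is at about (0.474, -0.024), and the stud tip is at most at z = 0.214. I'll turn the tool to match the flats and move over.

Call:
step_arm --offset '[[0,0,0],[0,0,0],[0,0,0],[0,0,0],[0,0,0]]' --rotation '[[0,0,-0.955],[0,0,-0.955],[0,0,-0.955],[0,0,-0.955],[0,0,-0.955]]' --gripper '[1,1,1,1,1]' --newtons 20

```text
time_s: 2.22
position: [0.2448, 0.5203, 0.2387]
orientation: [-0.0, -0.115, 0.993, 0.0]
contact_force: [0.6, 1.1, -0.4]
grip_width: 0.999
finger_force: 0.0
```

Call:
step_arm --offset '[[-0.168,-0.969,0],[-0.168,-0.969,0],[-0.168,-0.969,0],[-0.168,-0.969,0],[-0.168,-0.969,0],[-0.168,-0.969,0],[-0.168,-0.969,0],[-0.168,-0.969,0],[-0.168,-0.969,0],[-0.168,-0.969,0]]' --rotation '[[0,0,0],[0,0,0],[0,0,0],[0,0,0],[0,0,0],[0,0,0],[0,0,0],[0,0,0],[0,0,0],[0,0,0]]' --gripper '[1,1,1,1,1,1,1,1,1,1]'

```text
time_s: 3.48
position: [0.3405, 0.293, 0.2389]
orientation: [0.0, -0.113, 0.994, 0.0]
contact_force: [-0.0, -0.2, 0.1]
grip_width: 0.999
finger_force: 0.0
```

Call:
step_arm --offset '[[-0.168,-0.969,0],[-0.168,-0.969,0],[-0.168,-0.969,0],[-0.168,-0.969,0],[-0.168,-0.969,0],[-0.168,-0.969,0],[-0.168,-0.969,0],[-0.168,-0.969,0],[-0.168,-0.969,0],[-0.168,-0.969,0]]' --rotation '[[0,0,0],[0,0,0],[0,0,0],[0,0,0],[0,0,0],[0,0,0],[0,0,0],[0,0,0],[0,0,0],[0,0,0]]' --gripper '[1,1,1,1,1,1,1,1,1,1]'

```text
time_s: 4.72
position: [0.436, 0.0663, 0.2389]
orientation: [0.0, -0.113, 0.994, -0.0]
contact_force: [0.8, 0.2, -0.4]
grip_width: 0.999
finger_force: 0.0
```

Call:
step_arm --offset '[[-0.168,-0.969,0],[-0.168,-0.969,0],[-0.168,-0.969,0],[-0.168,-0.969,0],[0,0,0],[0,0,0]]' --rotation '[[0,0,0],[0,0,0],[0,0,0],[0,0,0],[0,0,0],[0,0,0]]' --gripper '[1,1,1,1,1,1]'

```text
time_s: 5.48
position: [0.4735, -0.0231, 0.2386]
orientation: [-0.0, -0.113, 0.994, 0.0]
contact_force: [0.3, -0.3, -0.1]
grip_width: 1.0
finger_force: 0.0
```

```bash
python3 - <<'E'
from m import *
P={n:env.snapshot(n) for n in("side","top")}
A=[]
for n,p in P.items():
    r,c=Z[n][0];A.append(cv2.resize(p["image"][r-60:r+40,c-50:c+50,::-1],None,fx=4,fy=4,interpolation=2))
cv2.imwrite("pics/d.png",np.hstack(A))
o=env.get_obs();print(o["time_s"],o["position"],o["qpos"])
E
```

```text
5.575 [ 0.4735 -0.0227  0.2387] [-0.2993 -0.0504  1.852   0.0002  1.3404 -2.0978]
```

View pics/d.png

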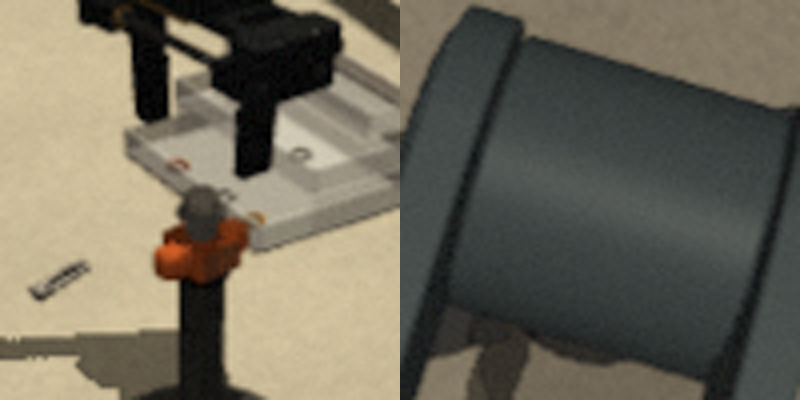

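The side view shows the two fingers straddling the stud line above the collar (stud at about crop 203, 200). I'll descend and close.

Call:
step_arm --offset '[[0,0,0.8],[0,0,0.8],[0,0,0.8],[0,0,0.8],[0,0,0]]' --rotation '[[0,0,0],[0,0,0],[0,0,0],[0,0,0],[0,0,0]]' --gripper '[1,1,1,1,1]'

```text
time_s: 6.2
position: [0.4725, -0.0225, 0.1574]
orientation: [-0.002, -0.114, 0.994, 0.001]
contact_force: [-0.2, -0.0, 0.1]
grip_width: 0.999
finger_force: 0.0
```

Call:
step_arm --offset '[[0,0,0],[0,0,0],[0,0,0],[0,0,0],[0,0,0],[0,0,0],[0,0,0],[0,0,0]]' --rotation '[[0,0,0],[0,0,0],[0,0,0],[0,0,0],[0,0,0],[0,0,0],[0,0,0],[0,0,0]]' --gripper '[0.6,0.55,0.4,0.3,0.3,0.3,0.3,0.3]' --newtons 20

```text
time_s: 7.2
position: [0.4741, -0.0242, 0.159]
orientation: [0.0, -0.113, 0.994, -0.001]
contact_force: [0.5, -5.7, 0.8]
grip_width: 0.48
finger_force: 20.0
```

Call:
step_arm --offset '[[0,-0.05,0],[0,0,0],[0,0,0],[0,0,0],[0,0,0],[0,0,0],[0,0,0],[0,0,0]]' --rotation '[[0,0,0],[0,0,0.9],[0,0,0.9],[0,0,0.9],[0,0,0.9],[0,0,0.9],[0,0,0.9],[0,0,0.9]]' --gripper '[0.3,0.3,0.3,0.3,0.3,0.3,0.3,0.3]' --newtons 30

```text
time_s: 8.2
position: [0.4741, -0.0245, 0.1589]
orientation: [-0.0, 0.322, 0.947, 0.0]
contact_force: [-1.3, -0.8, 2.9]
grip_width: 0.476
finger_force: 30.0
```

```bash
python3 - <<'E'
from workcell import env
o=env.get_obs();print({k:o[k] for k in("position","contact_force","ft_torque","qpos","grip_width")})
E
```

```text
{'position': array([ 0.47407611, -0.02447557,  0.15892208]), 'contact_force': array([-1.33574327, -0.78735038,  2.93076559]), 'ft_torque': array([-0.19265792,  0.13877205,  0.29318252]), 'qpos': array([-3.02594557e-01,  4.64483174e-02,  1.92804030e+00,  3.84412428e-04,
        1.16733701e+00, -1.21706633e+00]), 'grip_width': 0.4761574182833564}
```

Call:
step_arm --offset '[[0,0,0],[0,0,0],[0,0,0],[0,0,0]]' --rotation '[[0,0,0.7],[0,0,0.6],[0,0,0.6],[0,0,0]]' --gripper '[0.3,0.3,0.3,0.3]'

```text
time_s: 8.7
position: [0.4741, -0.0245, 0.1589]
orientation: [-0.0, 0.443, 0.897, 0.0]
contact_force: [-2.2, -2.4, 4.6]
grip_width: 0.476
finger_force: 29.8
```

```bash
python3 - <<'E'
from workcell import env
o=env.get_obs();print({k:o[k] for k in("position","contact_force","ft_torque","qpos","grip_width")})
E
```

```text
{'position': array([ 0.47405039, -0.02454167,  0.15892793]), 'contact_force': array([-2.21507883, -2.43666775,  4.61188127]), 'ft_torque': array([-0.17265672,  0.20994045, -0.00106853]), 'qpos': array([-3.02746293e-01,  4.63913934e-02,  1.92808656e+00,  3.80936090e-04,
        1.16735028e+00, -9.56199939e-01]), 'grip_width': 0.47600253454300157}
```

Call:
step_arm --offset '[[0,0,0],[0,0,0]]' --rotation '[[0,0,0.5],[0,0,0.5]]' --gripper '[0.3,0.3]'

```text
time_s: 8.95
position: [0.474, -0.0246, 0.1589]
orientation: [-0.0, 0.504, 0.863, 0.0]
contact_force: [-2.3, -1.1, 4.2]
grip_width: 0.475
finger_force: 30.1
```

```bash
python3 - <<'E'
from workcell import env
o=env.get_obs();print({k:o[k] for k in("position","contact_force","ft_torque","qpos","grip_width")})
E
```

```text
{'position': array([ 0.47404536, -0.02457627,  0.15893909]), 'contact_force': array([-2.29613328, -1.12763176,  4.2214021 ]), 'ft_torque': array([-0.1793088 ,  0.27401912,  0.5131289 ]), 'qpos': array([-3.02687508e-01,  4.63942756e-02,  1.92805811e+00,  1.66049899e-04,
        1.16736296e+00, -8.16146928e-01]), 'grip_width': 0.4747659424299256}
```

Call:
step_arm --offset '[[0,0,0],[0,0,0]]' --rotation '[[0,0,0.3],[0,0,0]]' --gripper '[0.3,0.3]'

```text
time_s: 9.2
position: [0.4742, -0.0249, 0.1589]
orientation: [0.0, 0.521, 0.854, -0.0]
contact_force: [-1.0, -2.5, 3.6]
grip_width: 0.48
finger_force: 31.1
```

```bash
python3 - <<'E'
from workcell import env
o=env.get_obs();print({k:o[k] for k in("position","contact_force","ft_torque","qpos","grip_width")})
E
```

```text
{'position': array([ 0.47419986, -0.02486299,  0.15892311]), 'contact_force': array([-1.03269458, -2.53994632,  3.58824005]), 'ft_torque': array([-0.4640615 ,  0.18073472,  1.22957389]), 'qpos': array([-3.02607162e-01,  4.65332517e-02,  1.92794924e+00, -7.57788789e-04,
        1.16672292e+00, -7.77368542e-01]), 'grip_width': 0.48004783574862436}
```

The collar is at its stop: the torque rose to 1.2 N m. I'll release, lift and move over the rest.

Call:
step_arm --offset '[[0,0,0],[0,0,0],[0,0,0],[0,0,0],[0,0,-0.9],[0,0,-0.9],[0,0,-0.9],[0,0,-0.9]]' --rotation '[[0,0,0],[0,0,0],[0,0,0],[0,0,0],[0,0,0],[0,0,0],[0,0,0],[0,0,0]]' --gripper '[1,1,1,1,1,1,1,1]'

```text
time_s: 10.2
position: [0.474, -0.0246, 0.2494]
orientation: [-0.0, 0.523, 0.853, 0.0]
contact_force: [-0.1, 0.3, 0.8]
grip_width: 1.001
finger_force: 0.0
```

Call:
step_arm --offset '[[-0.854,-0.5,0],[-0.854,-0.5,0],[-0.854,-0.5,0],[-0.854,-0.5,0],[-0.854,-0.5,0],[-0.854,-0.5,0],[-0.854,-0.5,0],[-0.854,-0.5,0],[-0.854,-0.5,0],[-0.854,-0.5,0]]' --rotation '[[0,0,0],[0,0,0],[0,0,0],[0,0,0],[0,0,0],[0,0,0],[0,0,0],[0,0,0],[0,0,0],[0,0,0]]' --gripper '[1,1,1,1,1,1,1,1,1,1]'

```text
time_s: 11.45
position: [0.4596, -0.2726, 0.2486]
orientation: [-0.0, 0.522, 0.853, 0.0]
contact_force: [0.8, -0.1, -0.1]
grip_width: 1.001
finger_force: 0.0
```

Call:
step_arm --offset '[[-0.854,-0.5,0],[0,0,0.5],[0,0,0]]' --rotation '[[0,0,0],[0,0,0],[0,0,0]]' --gripper '[1,1,1]'

```text
time_s: 11.82
position: [0.4575, -0.2955, 0.2344]
orientation: [-0.002, 0.523, 0.853, 0.001]
contact_force: [-0.3, -0.6, -0.7]
grip_width: 1.002
finger_force: 0.0
```

```bash
python3 - <<'E'
from m import *
P={n:env.snapshot(n) for n in("side","top")}
o=env.get_obs();print({k:o[k] for k in("position","contact_force","orientation")})
print(masks(P["top"],"top")[0].sum())
collar(P["top"])
for th in("stud_tip","seat","rest_rim","rest_center"):
    q=[tip(P[n],th) for n in P]
    print(th,[x for x in q]); 
    if all(a[0] is not None for a in q): print(tri([ray(P[n],a[0]) for n,a in zip(P,q)]))
A=[]
for n,p in P.items():
    (r,c),(r2,c2)=Z[n];im=p["image"][...,::-1]
    A.append(np.vstack([cv2.resize(im[a-35:a+35,b-45:b+45],None,fx=4,fy=4,interpolation=2) for a,b in((r,c),(r2-15,c2))]))
cv2.imwrite("pics/e.png",np.hstack(A))
E
```

```text
{'position': array([ 0.4581, -0.2956,  0.2357]), 'contact_force': array([ 0.1451, -0.2282, -0.1864]), 'orientation': array([-0.0006,  0.5222,  0.8528,  0.0003])}
54
collar c [ 0.4729 -0.0216] wing ang 118.43732232083221 0.06888694383556078 0.01945834350125515
stud_tip [(None, 0), (array([226.9056, 264.3968]), 0.57)]
seat [(array([307.5072, 292.608 ]), 0.68), (array([227.4816, 264.9088]), 0.5)]
(array([ 0.5355, -0.069 , -0.2276]), [np.float64(0.06759925300869346), np.float64(0.06759925300869354)])
rest_rim [(array([307.6992, 291.0208]), 0.76), (array([232.2816, 370.0224]), 0.86)]
(array([ 0.4612, -0.2925, -0.0037]), [np.float64(0.0019491411535111191), np.float64(0.001949141153511084)])
rest_center [(array([303.8976, 290.2016]), 0.91), (array([230.5152, 374.3744]), 0.78)]
(array([ 0.461 , -0.2966,  0.0131]), [np.float64(0.002875682593011435), np.float64(0.0028756825930114772)])
```

View pics/e.png

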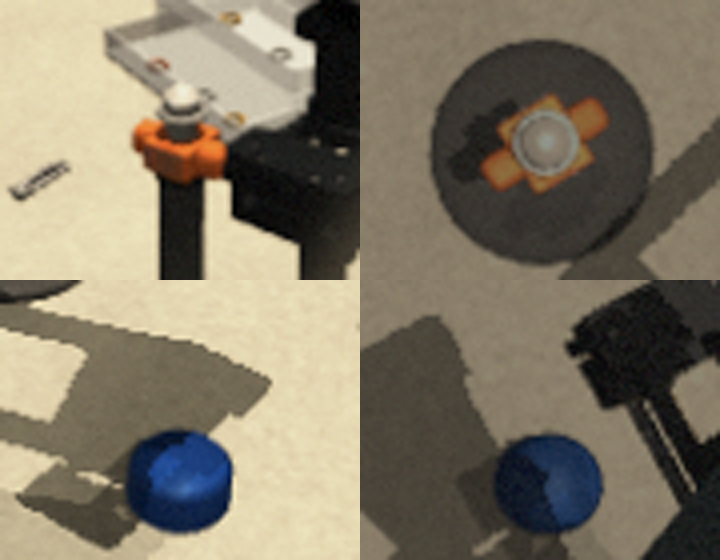

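The collar has turned about 75° (wings now at 118°), so it is locked. The stud is undisturbed. The rest shows intact near top-view pixel (374, 233). I'll descend on it.

Call:
step_arm --offset '[[-0.08,0.04,0.95],[0,0,0.95],[0,0,0.95],[0,0,0.95],[0,0,0.95],[0,0,0.95],[0,0,0.95],[0,0,0.95],[0,0,0.95],[0,0,0.3]]' --rotation '[[0,0,0],[0,0,0],[0,0,0],[0,0,0],[0,0,0],[0,0,0],[0,0,0],[0,0,0],[0,0,0],[0,0,0]]' --gripper '[1,1,1,1,1,1,1,1,1,1]'

```text
time_s: 13.58
position: [0.4593, -0.297, 0.0136]
orientation: [-0.001, 0.522, 0.853, 0.0]
contact_force: [-0.5, 1.0, 0.3]
grip_width: 0.996
finger_force: 0.0
```

Call:
step_arm --offset '[[0,0,0.36],[0,0,0]]' --rotation '[[0,0,0],[0,0,0]]' --gripper '[1,1]'

```text
time_s: 13.82
position: [0.46, -0.2978, 0.0059]
orientation: [-0.0, 0.522, 0.853, 0.0]
contact_force: [0.1, 0.6, -0.4]
grip_width: 0.998
finger_force: 0.0
```

Call:
step_arm --offset '[[0,0,0],[0,0,0],[0,0,0],[0,0,0],[0,0,0],[0,0,0]]' --rotation '[[0,0,0],[0,0,0],[0,0,0],[0,0,0],[0,0,0],[0,0,0]]' --gripper '[0.8,0.7,0.6,0.5,0.5,0.5]' --newtons 45

```text
time_s: 14.58
position: [0.4603, -0.298, 0.0065]
orientation: [0.0, 0.522, 0.853, -0.0]
contact_force: [-1.5, -0.5, 5.1]
grip_width: 0.706
finger_force: 46.2
```

The opening matches 62 mm, but 5 N upward suggests the pads are at the dome edge. I'll regrasp 3.5 mm lower.

Call:
step_arm --offset '[[0,0,0],[0,0,0],[0,0,0.14],[0,0,0],[0,0,0],[0,0,0],[0,0,0],[0,0,0]]' --rotation '[[0,0,0],[0,0,0],[0,0,0],[0,0,0],[0,0,0],[0,0,0],[0,0,0],[0,0,0]]' --gripper '[0.85,0.85,0.85,0.85,0.6,0.5,0.5,0.5]'

```text
time_s: 15.58
position: [0.46, -0.2977, 0.0025]
orientation: [-0.0, 0.522, 0.853, 0.0]
contact_force: [-0.1, 0.2, -0.2]
grip_width: 0.697
finger_force: 45.0
```

Call:
step_arm --offset '[[0,0,-0.5],[0,0,-1],[0,0,-1],[0,0,-1],[0,0,-1],[0,0,-1],[0,0,-1],[0,0,-1],[0,0,-1],[0,0,-1]]' --rotation '[[0,0,0],[0,0,0],[0,0,0],[0,0,0],[0,0,0],[0,0,0],[0,0,0],[0,0,0],[0,0,0],[0,0,0]]' --gripper '[0.5,0.5,0.5,0.5,0.5,0.5,0.5,0.5,0.5,0.5]'

```text
time_s: 16.82
position: [0.4599, -0.2976, 0.2418]
orientation: [0.0, 0.522, 0.853, -0.0]
contact_force: [0.1, -0.1, -0.4]
grip_width: 0.703
finger_force: 45.0
```

Call:
step_arm --offset '[[0.86,0.5,0],[0.86,0.5,0],[0.86,0.5,0],[0.86,0.5,0],[0.86,0.5,0],[0.86,0.5,0],[0.86,0.5,0],[0.86,0.5,0]]' --rotation '[[0,0,0],[0,0,0],[0,0,0],[0,0,0],[0,0,0],[0,0,0],[0,0,0],[0,0,0]]' --gripper '[0.5,0.5,0.5,0.5,0.5,0.5,0.5,0.5]'

```text
time_s: 17.82
position: [0.4698, -0.0962, 0.2386]
orientation: [-0.001, 0.522, 0.853, -0.0]
contact_force: [-0.5, -0.0, -0.4]
grip_width: 0.706
finger_force: 45.0
```

Call:
step_arm --offset '[[0.86,0.5,0],[0.86,0.5,0],[0.86,0.5,0],[0,0,0],[0,0,0]]' --rotation '[[0,0,0],[0,0,0],[0,0,0],[0,0,0],[0,0,0]]' --gripper '[0.5,0.5,0.5,0.5,0.5]'

```text
time_s: 18.45
position: [0.4745, -0.024, 0.2393]
orientation: [-0.001, 0.522, 0.853, -0.0]
contact_force: [-0.2, -0.2, -0.8]
grip_width: 0.703
finger_force: 45.0
```

```bash
python3 - <<'E'
from m import *
p=env.snapshot("side")
o=env.get_obs();print({k:o[k] for k in("time_s","position","contact_force","orientation","grip_width")})
r,c=Z["side"][0]
for th in("rest_rim","stud_tip"): print(th,tip(p,th))
print("expected rim",proj(p,o["position"]-[0,0,.0025]),"tip",proj(p,np.array([.4741,-.0246,.212])))
cv2.imwrite("pics/f.png",cv2.resize(p["image"][r-60:r+40,c-60:c+60,::-1],None,fx=5,fy=5,interpolation=2))
E
```

```text
{'time_s': 18.5, 'position': array([ 0.4746, -0.0245,  0.2395]), 'contact_force': array([-0.2512, -0.163 ,  0.1667]), 'orientation': array([-0.0004,  0.5224,  0.8527, -0.0002]), 'grip_width': 0.7060536626792254}
rest_rim (array([170.304 , 247.3984]), 0.85)
stud_tip (array([180.0192, 247.1936]), 0.56)
expected rim [169.7686 247.5531] tip [178.4344 247.323 ]
```

View pics/f.png

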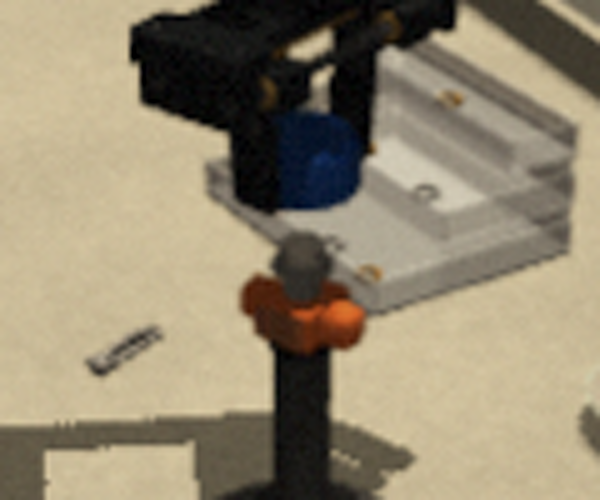

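The held rest sits centred over the stud and level (rim at crop row 205, stud at col 303). I'll descend and watch the force.

Call:
step_arm --offset '[[0,0,0.4],[0,0,0.3],[0,0,0.2],[0,0,0]]' --rotation '[[0,0,0],[0,0,0],[0,0,0],[0,0,0]]' --gripper '[0.5,0.5,0.5,0.5]' --newtons 50

```text
time_s: 19.1
position: [0.4748, -0.0246, 0.2168]
orientation: [-0.001, 0.523, 0.853, -0.0]
contact_force: [-0.1, 0.3, -0.7]
grip_width: 0.705
finger_force: 50.0
```

Call:
step_arm --offset '[[0,0,0.1],[0,0,0.1],[0,0,0]]' --rotation '[[0,0,0],[0,0,0],[0,0,0]]' --gripper '[0.5,0.5,0.5]'

```text
time_s: 19.48
position: [0.4751, -0.0246, 0.2123]
orientation: [-0.0, 0.522, 0.853, -0.0]
contact_force: [0.2, 0.7, -0.4]
grip_width: 0.7
finger_force: 50.0
```

Call:
step_arm --offset '[[0,0,0.08],[0,0,0.08],[0,0,0]]' --rotation '[[0,0,0],[0,0,0],[0,0,0]]' --gripper '[0.5,0.5,0.5]'

```text
time_s: 19.85
position: [0.4751, -0.0247, 0.2084]
orientation: [-0.0, 0.523, 0.853, -0.0]
contact_force: [0.2, 0.2, -0.2]
grip_width: 0.705
finger_force: 50.0
```

Call:
step_arm --offset '[[0,0,0.08],[0,0,0]]' --rotation '[[0,0,0],[0,0,0]]' --gripper '[0.5,0.5]'

```text
time_s: 20.1
position: [0.4753, -0.025, 0.2069]
orientation: [0.0, 0.522, 0.853, -0.0]
contact_force: [-1.3, -2.4, 3.5]
grip_width: 0.699
finger_force: 50.0
```

Call:
step_arm --offset '[[-0.03,-0.03,0.04],[0,0,0]]' --rotation '[[0,0,0],[0,0,0]]' --gripper '[0.5,0.5]'

```text
time_s: 20.35
position: [0.4751, -0.0259, 0.206]
orientation: [0.0, 0.523, 0.853, -0.0]
contact_force: [-2.0, -1.2, 4.9]
grip_width: 0.702
finger_force: 50.0
```

Call:
step_arm --offset '[[0,0,0.06],[0,0,0]]' --rotation '[[0,0,0],[0,0,0]]' --gripper '[0.5,0.5]'

```text
time_s: 20.6
position: [0.4752, -0.0259, 0.2047]
orientation: [0.001, 0.522, 0.853, 0.0]
contact_force: [-1.3, -1.2, 5.8]
grip_width: 0.706
finger_force: 50.0
```

Call:
step_arm --offset '[[0.01,-0.03,0.06],[0,0,0]]' --rotation '[[0,0,0],[0,0,0]]' --gripper '[0.5,0.5]'

```text
time_s: 20.85
position: [0.4747, -0.026, 0.2031]
orientation: [0.001, 0.523, 0.853, 0.0]
contact_force: [0.3, -1.4, 3.9]
grip_width: 0.707
finger_force: 50.0
```

Call:
step_arm --offset '[[0,0,0.06],[0,0,0]]' --rotation '[[0,0,0],[0,0,0]]' --gripper '[0.5,0.5]'

```text
time_s: 21.1
position: [0.4744, -0.0258, 0.2008]
orientation: [0.0, 0.523, 0.853, 0.0]
contact_force: [3.1, -1.6, -0.2]
grip_width: 0.702
finger_force: 50.0
```

Call:
step_arm --offset '[[0,0,0.06],[0,0,0]]' --rotation '[[0,0,0],[0,0,0]]' --gripper '[0.5,0.5]'

```text
time_s: 21.35
position: [0.4739, -0.0257, 0.1985]
orientation: [-0.0, 0.523, 0.853, -0.0]
contact_force: [4.2, -2.7, -4.6]
grip_width: 0.708
finger_force: 50.0
```

Call:
step_arm --offset '[[-0.04,0.03,0.06],[0,0,0]]' --rotation '[[0,0,0],[0,0,0]]' --gripper '[0.5,0.5]'

```text
time_s: 21.6
position: [0.4742, -0.0258, 0.1967]
orientation: [-0.001, 0.522, 0.853, -0.0]
contact_force: [2.0, -0.4, -7.1]
grip_width: 0.703
finger_force: 50.0
```

Call:
step_arm --offset '[[0,0,0.06],[0,0,0]]' --rotation '[[0,0,0],[0,0,0]]' --gripper '[0.5,0.5]'

```text
time_s: 21.85
position: [0.4748, -0.026, 0.1963]
orientation: [-0.001, 0.522, 0.853, -0.0]
contact_force: [0.4, -0.8, -1.8]
grip_width: 0.702
finger_force: 50.0
```

Call:
step_arm --offset '[[0,0,0.05],[0,0,0]]' --rotation '[[0,0,0],[0,0,0]]' --gripper '[0.5,0.5]'

```text
time_s: 22.1
position: [0.4753, -0.0263, 0.1955]
orientation: [0.0, 0.522, 0.853, 0.0]
contact_force: [0.4, 0.0, -1.2]
grip_width: 0.699
finger_force: 50.0
```

Call:
step_arm --offset '[[0,0,0.05],[0,0,0]]' --rotation '[[0,0,0],[0,0,0]]' --gripper '[0.5,0.5]'

```text
time_s: 22.35
position: [0.4755, -0.0264, 0.1948]
orientation: [0.0, 0.522, 0.853, 0.0]
contact_force: [-2.3, 0.0, 4.0]
grip_width: 0.701
finger_force: 50.0
```

Call:
step_arm --offset '[[0,0,0.04],[0,0,0]]' --rotation '[[0,0,0],[0,0,0]]' --gripper '[0.5,0.5]'

```text
time_s: 22.6
position: [0.4755, -0.0264, 0.1944]
orientation: [0.0, 0.522, 0.853, 0.0]
contact_force: [-5.0, 0.8, 11.4]
grip_width: 0.704
finger_force: 50.0
```

Call:
step_arm --offset '[[0,0,0.04],[0,0,0]]' --rotation '[[0,0,0],[0,0,0]]' --gripper '[0.5,0.5]'

```text
time_s: 22.85
position: [0.4756, -0.0264, 0.1942]
orientation: [0.001, 0.522, 0.853, -0.0]
contact_force: [-7.5, 0.9, 16.7]
grip_width: 0.7
finger_force: 50.0
```

The force has risen to 17 N at the predicted home height. I'll ease the lateral load, hold, and check by camera.

Call:
step_arm --offset '[[0.02,-0.03,0],[0,0,0],[0,0,0],[0,0,0]]' --rotation '[[0,0,0],[0,0,0],[0,0,0],[0,0,0]]' --gripper '[0.5,0.5,0.5,0.5]'

```text
time_s: 23.35
position: [0.4755, -0.0264, 0.1943]
orientation: [0.002, 0.522, 0.853, 0.0]
contact_force: [-4.0, 1.9, 13.1]
grip_width: 0.704
finger_force: 50.0
```

```bash
python3 - <<'E'
from m import *
p=env.snapshot("side")
o=env.get_obs();print({k:o[k] for k in("time_s","position","contact_force","ft_torque","orientation","grip_width")})
r,c=Z["side"][0]
print("seat z?",[ (z,proj(p,np.array([.4744,-.0255,z]))) for z in(.188,.192,.2)],tip(p,"rest_rim"),tip(p,"collar_top"))
cv2.imwrite("pics/g.png",cv2.resize(p["image"][r-40:r+30,c-45:c+45,::-1],None,fx=7,fy=7,interpolation=2))
E
```

```text
{'time_s': 23.4, 'position': array([ 0.4755, -0.0264,  0.1943]), 'contact_force': array([-3.1429,  0.9628, 14.5285]), 'ft_torque': array([0.1765, 0.7548, 0.0057]), 'orientation': array([0.0016, 0.5224, 0.8527, 0.0005]), 'grip_width': 0.7068032311722021}
seat z? [(0.188, array([186.6734, 247.5178])), (0.192, array([185.3328, 247.5274])), (0.2, array([182.6378, 247.547 ]))] (array([185.3184, 249.7024]), 0.56) (None, 0)
```

View pics/g.png

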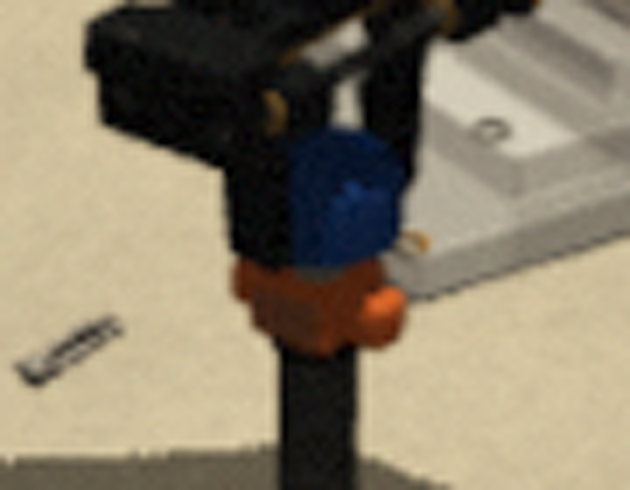

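The rest looks level and seated on the flange just above the collar (rim at row 185, z ≈ 0.192), and the post has not sunk. One small extra press, then I'll hand in.

Call:
step_arm --offset '[[0.01,-0.02,0.03],[0,0,0],[0,0,0],[0,0,0]]' --rotation '[[0,0,0],[0,0,0],[0,0,0],[0,0,0]]' --gripper '[0.5,0.5,0.5,0.5]'

```text
time_s: 24.0
position: [0.4755, -0.0264, 0.1942]
orientation: [0.002, 0.522, 0.853, 0.001]
contact_force: [-3.5, 1.9, 17.5]
grip_width: 0.704
finger_force: 50.0
```

```bash
python3 -c "
from workcell import env
print(env.job_done())"
```

```text
the job is handed in; nothing more can be done
None
```

I turned the collar to its stop and pressed the rest past its click onto the flange. I handed the job in at 24 s with the robot still pressing at about 17 N; the hand-in returned no verdict, so I can't confirm it was judged a pass.

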